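# Hang the dipper on the tiffin and lay the spatula along the rail

## Task

The washed things have been left in the way on the step by the kitchen door; put them aside to dry. Hang the steel dipper by its own hook over the rim of the open tiffin carrier so that its cup hangs outside, upright and clear of the tiles, lowering it on rather than dropping it; and push the straight wooden spatula along the tiles, without picking it up, until its whole long edge lies flush against the step's rail. Leave the carrier, the blue cup and the glass tumbler standing where they are.

Things in the scene. Friction and masses are not known exactly. Their poses are not given: they have to be found in the camera images.
- dipper: Loose steel dipper, 225 mm tall, 0.17 kg, standing upright. Origin: centre of the underside of its flat-bottomed cup (60 mm diameter, 50 mm high); z up, +x points to handle and hook. A strap handle 16 mm wide (y), at x = 30 to 34 mm, rises behind the cup to z = 155 mm, where a hook goes on in +x. Above it stands a round black grip, 18 mm diameter, z = 155 to 225 mm, at x = 33 mm, y = 0.
- dipper_grip (a point): Centre of the dipper's black grip, at (33, 0, 195) mm in the dipper's frame; axes as the dipper's.
- hook_seat (a point): Where a rim bears under the hook when the strap rests against the vessel's outside, at (35.5, 0, 150) mm in the dipper's frame. The hook is 16 mm wide (y), underside at z = 150 mm, top at 155 mm; the slot between strap and down-turned tip is 18 mm wide (x = 34 to 52 mm), open below.
- hook_tip (a point): Lower end of the hook's down-turned tip (4 mm thick), at (54, 0, 126) mm in the dipper's frame.
- tiffin: Loose empty steel tiffin carrier, 1.3 kg or more, three round tiers, 140 mm diameter, in a strap frame, lid off. Origin: centre of underside; z up. Straps 14 mm wide stand at y = +75 and -75 mm, ending at z = 216 mm. The bail (carrying hoop) is swung down round the -x side, out to x = -80 mm, z = 173 to 212 mm: only the rim's +x half between the straps is free for hanging.
- tiffin_rim (a point): Centre of the open top tier's mouth at rim height, 200 mm above the carrier's underside. The tier's wall is 3 mm thick (outer radius 70 mm, inner 67 mm) and upright, 58 mm deep inside; axes as the tiffin's.
- spatula: Loose straight wooden dosa spatula, a flat strip 200 mm long (y), 36 mm wide (x) and 10 mm thick, about 0.06 kg, lying flat on the tiles. Origin: centre of its underside. Either long edge may lie against the rail.
- rail: Fixed aluminium kerb rail on the tiles: 700 mm long (y), 12 mm thick (x), 24 mm high. Origin: centre of its underside. Its front face, turned to the robot, is at x = -6 mm.
- clip: Fixed red spring clip, 16 mm wide (y), straddling the rail and pinching an 84 mm wide white plastic lid against its back. Origin: on the rail's centre line at tile level, axes as the rail's. The clip stands out 6 mm before the rail's front face and is about 82 mm high, so the spatula cannot lie flush across it.
- cup: Loose blue melamine cup, 75 mm diameter at the rim, 75 mm high, upright. Origin: centre of its underside. To be left alone.
- tumbler: Loose glass tumbler, 68 mm diameter at the rim, 100 mm high, upright. Origin: centre of its underside. To be left alone.
Not all that is in view belongs to the job. Of the things that look like the dipper, the middle-sized one is meant.

How it is judged:
By the outcome, as a careful person would: the job done as asked, in the order asked, and still so for the second after the job is handed in, with the robot touching nothing.
It also fails if it takes over 59 s, if anything falls off the work surface, if the arm or the gripper's body presses on something with over 40 N, if the wrist force passes 120 N, or if a joint passes its speed limit or range.

## Robot

A 6-joint arm with a two-finger parallel gripper is mounted at the origin on the work surface. World frame = base frame: x ahead of the robot, y to its left, z up, the work surface at z = 0. Lengths are in mm, angles in rad, forces in N, time in s.
With the tool pointing down it reaches from about 325 to 925 mm from the base axis. Payload 3.1 kg.
Tool frame: the origin (TCP) lies midway between the tips of the shut fingers; the grasp point (between the pads) lies 19 mm behind it; z points along the fingers, y is the line along which they close (so a half turn about z gives the same grasp; the last joint's range is limited). The gripper opens to 85 mm and grips with 20 to 120 N. Pads are 22 mm wide; open, the fingers measure 114 mm over their backs; the gripper's body (76 mm by 85 mm) begins 54 mm behind the grasp point. The pads swing forward as they close: fully open they stand 13 mm farther back than shut.
Start: joints at [1.013, 0.217, 1.613, -0, 1.311, -0.112], TCP at [269.471, 563.936, 197.6] pointing down, gripper open.
Joint ranges: [-2.75, 2.75], [-0.78, 2.1], [0.31, 2.55], [-1.13, 4.27], [0.13, 2.63], [-2.58, 2.58]. Speed limits (rad/s): [2.79, 2.79, 3.14, 3.14, 3.14, 3.14].

## Interface

Orientations are given as a unit quaternion [w, x, y, z].
In Python, from workcell import arm, eyes, finish_job gives the robot as it stands.
- The arm moves only by the tool drive_tool, never from a script. Its argument "motion" is a list of rows, each an object with "delta_rot": the turn, a rotation vector about the tool's x, y, z in degrees, a list of three; "xyz": the shift along the tool's x, y, z in m, a list of three; "fingers": the finger opening in m, from 0 to 0.0854. In form: [{"delta_rot": [ax, ay, az], "xyz": [tx, ty, tz], "fingers": fingers}, ...]. A call has 1 to 5 rows; each row shifts and turns the commanded pose from where the row before left it, along the tool's axes as they then stand; what a row does not reach is not made up. A row lasts 1/12 s, in which the tool goes at most 41.7 mm and 7.16 degrees, less where a joint would pass 70% of its speed; a pose out of reach is approached as far as the arm can. A call with a gripper value outside its range is refused whole. The fingers move at their own pace and stop on an object; "grip_force" is the grip in N (left out, the last holds). Time passes only in rows, so rows that do not move let the fingers close. It gives the time, the measured TCP pose, the force, the opening and the grip force at its end, in the units of the state.
- arm.sense(): the state, without advancing time (a new reading comes with each control period).
- eyes.grab_frame(name): name is "scene" or "top"; returns (picture, depth): 420x560x3 uint8, red, green, blue; 420x560 float32, mm along the optical axis (not along the pixel's ray), 0 where there is no reading.
- eyes.get_calibration(name): a dict with "camera_matrix" (3x3 intrinsics, pixels), "k1" (the pictures are not rectified: a ray, as slopes to the right and down, at radius r is drawn at 1 + k1 r^2 times it, then the intrinsics apply), "R" (3x3) and "t" (3): a world point X has camera coordinates R X + t. Camera axes: x right, y down, z forward; pixel columns grow to the right and rows downward; lengths in mm; the calibration is good to about 2 mm. A picture is of the moment at which its call begins. get_calibration takes no time and is no camera call.
- finish_job(): hands the job in; it is judged then, once.
The state is a dict: "t": time; "qpos": joint angles; "dq": joint speeds; "joint_efforts": joint torques, N m; "position": TCP position; "orientation": TCP orientation; "ft_force": force on the tool from outside, world axes, zero at the start; "torque": the same for the moment, N m; "finger_gap": finger opening in mm; "grasp_force": force on a finger pad.
Only numpy, scipy, OpenCV 4.12 (cv2) and the standard library are available. Lean on these libraries where they do the work, as an engineer would, in place of code of your own. Each camera call takes 0.05 s, during which the arm holds its last target. There are 200 camera calls.

## Working session

There is one attempt and no reset: what is moved stays moved. The work goes in short steps, Python scripts to look and compute and a tool call to move; the robot and the scene stay as the last step left them, time stands still between calls to the robot, and variables do not carry over. Pictures are saved under pics/ and viewed, at most 10 in all, crops included, and the job is handed in when it is done.

Besides the shell and the picture viewer there is one more tool, called after ">>>" as name(argument=value, ...), one argument or row to a line, values as JSON. drive_tool: Moves the arm, as the interface text tells. Its arguments: {"type":"object","properties":{"motion":{"type":"array","items":{"type":"object","properties":{"delta_rot":{"type":"array","items":{"type":"number"}},"xyz":{"type":"array","items":{"type":"number"}},"fingers":{"type":"number"}}}},"grip_force":{"type":"number"}},"required":["motion"]}

```bash
mkdir -p pics; ls; cat > h.py <<'E'
import numpy as np,cv2
from workcell import arm,eyes
def grab(n,f=None):
    im,d=eyes.grab_frame(n)
    if f: cv2.imwrite('pics/'+f,im[:,:,::-1])
    return im,d
def world(n,d):
    c=eyes.get_calibration(n);K=np.array(c['camera_matrix']);k=float(np.ravel(c['k1'])[0])
    h,w=d.shape;u,v=np.meshgrid(np.arange(w),np.arange(h))
    p=np.stack([u,v],-1).reshape(-1,1,2).astype(np.float64)
    q=cv2.undistortPoints(p,K,np.array([k,0,0,0.])).reshape(h,w,2)
    X=np.dstack([q[...,0]*d,q[...,1]*d,d])
    W=(X-np.ravel(c['t']))@np.array(c['R']); W[d==0]=np.nan
    return W
E
python3 - <<'E'
from h import *
for n in('scene','top'):
    im,d=grab(n,n+'0.png'); np.savez('/tmp/%s0.npz'%n,im=im,d=d)
    c=eyes.get_calibration(n); print(n,np.round(-np.array(c['R']).T@np.ravel(c['t'])),np.round(np.array(c['R']),2).tolist(),c['k1'])
print(arm.sense())
E
```

```text
pics
scene [1282.  508.  963.] [[-0.57, 0.82, -0.01], [0.54, 0.37, -0.75], [-0.61, -0.44, -0.66]] -0.21673733301382914
top [ 349.  -41. 1085.] [[-0.03, -1.0, -0.04], [-0.98, 0.03, -0.17], [0.17, 0.04, -0.98]] -0.043173465484404094
{'t': 0.1, 'qpos': array([ 1.01280766e+00,  2.17684102e-01,  1.61480999e+00, -4.68735889e-05,
        1.31131046e+00, -1.12239703e-01]), 'dq': array([-0.00141164,  0.00018643, -0.00377348,  0.00031256, -0.00010075,
       -0.00098458]), 'joint_efforts': array([-9.33195479e-04, -3.98075294e+01, -3.04972780e+01, -1.83262209e-04,
        4.19913005e-03,  5.15368595e-05]), 'position': array([269.03358698, 563.21515739, 196.37663431]), 'orientation': array([-3.42335564e-04,  2.21027893e-01,  9.75266859e-01, -1.05187621e-03]), 'ft_force': array([0.15833941, 0.74712428, 0.20752305]), 'torque': array([-0.04297119,  0.03175503, -0.01122361]), 'grasp_force': 0.0, 'finger_gap': 85.52933931773488}
```

View pics/scene0.png

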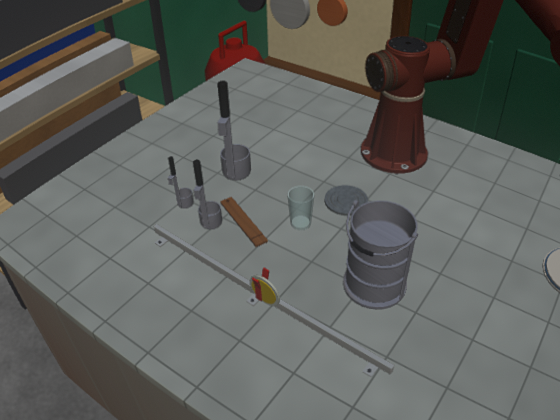

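View pics/top0.png

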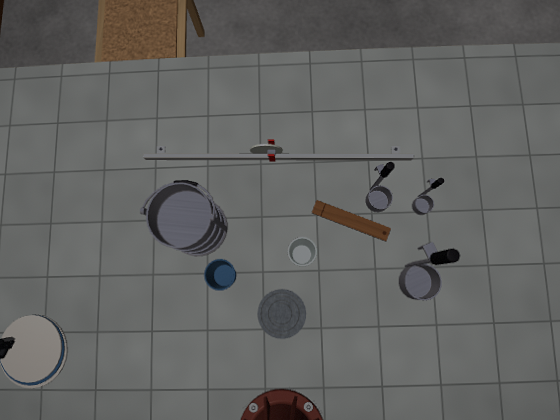

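Scene view: three dippers lie at (208,215), (183,198) and (235,160). In the top view they are at (378,198), (423,204) and (420,280). By size the middle one is top (378,198), scene (208,215). In the top view the tiffin is at (185,215), spatula (350,220), rail row 157 and clip (271,150). The cup is at (220,275) and the tumbler at (302,250).

```bash
python3 - <<'E'
from h import *
z=np.load('/tmp/top0.npz');s=np.load('/tmp/scene0.npz')
W=world('top',z['d']);S=world('scene',s['d'])
np.set_printoptions(suppress=True,precision=1)
def box(W,u0,u1,v0,v1,zm,zM=400):
    P=W[v0:v1,u0:u1].reshape(-1,3);return P[(P[:,2]>zm)&(P[:,2]<zM)]
print('tile z',np.nanmedian(W[300:340,330:400,2]))
# dippers
for n,(u0,u1,v0,v1),(a0,a1,b0,b1) in [('mid',(362,398,155,215),(190,224,155,230)),('small',(410,447,174,216),(164,194,152,210)),('big',(398,465,235,305),(212,255,78,182))]:
    P=np.r_[box(W,u0,u1,v0,v1,8),box(S,a0,a1,b0,b1,8)]
    zt=np.percentile(P[:,2],99.5);print(n,'ztop',zt)
    for f0,f1 in((0.12,.25),(.5,.68),(.75,1.0)):
        Q=P[(P[:,2]>f0*zt)&(P[:,2]<f1*zt)]
        print('  ',f0,len(Q),np.median(Q,0),Q.min(0),Q.max(0))
# spatula
im=z['im'].astype(int);m=(im[...,0]-im[...,2]>40);m[:195]=0;m[245:]=0;m[:,:305]=0;m[:,400:]=0
P=W[m];r=cv2.minAreaRect(P[:,:2].astype(np.float32));print('spat',r,np.median(P[:,2]));print(cv2.boxPoints(r))
# rail
for a,b in((150,240),(300,410)):
    P=box(W,a,b,148,166,16,30);print('rail',len(P),P.min(0),P.max(0),np.polyfit(P[:,1],P[:,0],1))
P=box(S,150,395,225,375,17,30);P=P[P[:,0]>650];
print('railS',len(P),np.percentile(P,[1,50,99],axis=0))
P=np.r_[box(W,245,290,135,165,30,120),box(S,245,285,262,305,30,120)];print('lid',P.min(0),P.max(0))
for n,b in(('cup',(200,240,255,293,60,100)),('tum',(285,320,234,268,85,110))):
    P=box(W,*b);print(n,len(P),P.min(0),P.max(0))
P=box(W,135,235,175,260,190,230)
def fit(P):
    A=np.c_[2*P[:,:2],np.ones(len(P))];x=np.linalg.lstsq(A,(P[:,:2]**2).sum(1),rcond=None)[0];return x[:2],np.sqrt(x[2]+x[:2]@x[:2])
for (w,b) in((W,(135,235,175,260,196,204)),(S,(340,420,195,260,196,204))):
    P=box(w,*b);c,r=fit(P)
    for _ in range(5):
        e=np.abs(np.hypot(*(P[:,:2]-c).T)-r);P=P[e<6] if (e<6).sum()>10 else P;c,r=fit(P)
    print('rim',len(P),c,r)
P=np.r_[box(W,130,240,170,260,208,225),box(S,335,425,190,265,208,225)];print('straptops',P[::max(1,len(P)//25)])
T=cv2.resize(z['im'][165:265,130:250],None,fx=3.3,fy=3.3);U=cv2.resize(z['im'][150:250,345:460],None,fx=3.3,fy=3.3)
cv2.imwrite('pics/c1.png',np.hstack([T,U])[:,:,::-1])
E
```

```text
tile z -0.5528835958320194
mid ztop 226.05897213566854
   0.12 487 [ 556.6 -254.4   41.1] [ 355.9 -380.    27.1] [ 669.9 -223.    56.5]
   0.5 146 [ 602.  -240.4  137.3] [ 581.9 -254.4  114.9] [ 613.8 -229.4  153.7]
   0.75 272 [ 588.9 -242.1  206.3] [ 579.1 -255.7  170.1] [ 600.1 -233.9  226. ]
small ztop 207.58525754332024
   0.12 252 [ 543.9 -363.3   33.4] [ 516.4 -391.6   24.9] [ 569.  -341.1   51.7]
   0.5 131 [ 570.8 -361.3  119.6] [ 558.  -373.4  104.1] [ 586.8 -354.9  141.2]
   0.75 88 [ 565.4 -363.3  169.4] [ 557.2 -372.3  156. ] [ 573.1 -356.7  175.8]
big ztop 322.67230064914065
   0.12 904 [ 357.4 -331.6   59.8] [ 307.4 -382.6   38.8] [ 401.8 -292.7   80.4]
   0.5 271 [ 415.4 -312.3  200.1] [ 386.3 -327.5  161.7] [ 433.2 -297.3  219.4]
   0.75 615 [ 397.5 -314.2  296.6] [ 382.3 -335.4  242. ] [ 410.2 -305.8  322.7]
spat ((nan, nan), (0.0, 0.0), 0.0) nan
[[nan nan]
 [nan nan]
 [nan nan]
 [nan nan]]
rail 459 [678.5  88.4  16. ] [700.6 324.9  29.1] [  0.1 677.9]
rail 541 [ 660.7 -346.2   16.2] [682.6 -68.1  28.5] [  0.  679.1]
railS 1401 [[ 664.6 -341.5   17.3]
 [ 686.1   80.2   21.9]
 [ 700.1  340.6   28.1]]
lid [661.7 -23.1  30.1] [705.5  63.2  86.5]
cup 227 [343.5  96.9  60. ] [416.1 169.7  80.4]
tum 188 [394.9 -94.8  85.1] [459.4 -30.3 103. ]
rim 421 [503.6 198.4] 68.24162088207227
rim 323 [504.7 201. ] 68.06587979913381
straptops [[520.4 272.8 211. ]
 [517.6 267.6 213.3]
 [515.1 268.8 215.9]
 [513.2 271.1 215.2]
 [511.2 273.4 214.8]
 [509.3 275.8 213.9]
 [509.4 267.9 211.8]
 [507.1 269.6 213. ]
 [498.1 127.6 213.2]
 [498.4 119.7 210.2]
 [495.7 121.2 213.8]
 [493.9 121.5 212.1]
 [491.1 122.7 216.6]
 [489.3 123.1 214.9]
 [487.8 123.8 211. ]
 [495.9 123.  213.1]
 [494.8 122.7 209.3]
 [490.6 130.1 210. ]
 [498.8 129.6 212.7]
 [499.3 127.7 209.4]
 [511.7 271.7 214.4]
 [512.5 274.4 213.7]
 [516.2 271.8 212.4]
 [507.6 277.5 208.6]
 [518.7 277.1 214.6]
 [519.2 271.5 209.1]
 [513.6 278.1 208.2]]
```

View pics/c1.png

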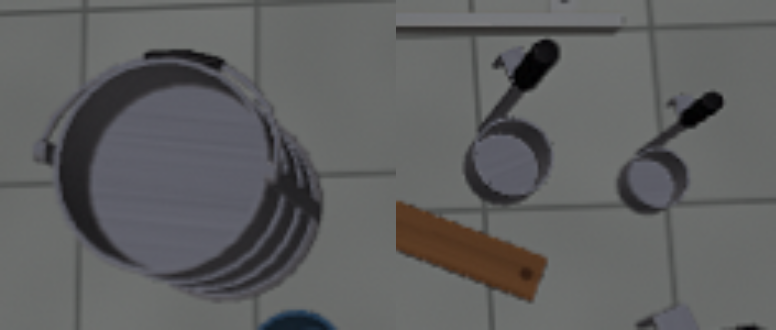

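Left half of the crop: the tiffin's bail lies on the far (+x world) side, so the rim half facing the robot is free. Right half: the mid dipper (cup at crop (508,162)) and the small dipper (650,182) are clearly different in size. The candidate is 225 mm tall, which matches. I'll refine its pose, and the spatula's and rail's.

```bash
cat >> h.py <<'E'
def fit(P):
    A=np.c_[2*P[:,:2],np.ones(len(P))];x=np.linalg.lstsq(A,(P[:,:2]**2).sum(1),rcond=None)[0];return x[:2],np.sqrt(x[2]+x[:2]@x[:2])
def rfit(P,t):
    c,r=fit(P)
    for _ in range(6):
        e=np.abs(np.hypot(*(P[:,:2]-c).T)-r);P=P[e<max(t,np.median(e))];c,r=fit(P)
    return c,r,len(P)
def sel(W,x,y,z):
    P=W.reshape(-1,3);return P[(P[:,0]>x[0])&(P[:,0]<x[1])&(P[:,1]>y[0])&(P[:,1]<y[1])&(P[:,2]>z[0])&(P[:,2]<z[1])]
E
python3 - <<'E'
from h import *
np.set_printoptions(suppress=True,precision=1)
z=np.load('/tmp/top0.npz');s=np.load('/tmp/scene0.npz')
W=world('top',z['d']);S=world('scene',s['d'])
for n,w in(('T',W),('S',S)):
    P=sel(w,(520,600),(-300,-210),(43,54));P=P[np.hypot(P[:,0]-557,P[:,1]+254)<40];print(n,'cup',rfit(P,3))
    P=sel(w,(570,610),(-265,-225),(165,222));print(n,'grip',len(P),P.mean(0),P.min(0),P.max(0)); 
    try: print(rfit(P,3))
    except Exception as e: print(e)
    P=sel(w,(585,640),(-260,-200),(125,158));print(n,'hook',len(P));print(P[::max(1,len(P)//14)])
    P=sel(w,(660,710),(-340,-60),(21,27));print(n,'railtop',len(P),np.polyfit(P[:,1],P[:,0],1),np.percentile(P[:,0],[5,50,95]),P[:,1].min())
    P=sel(w,(660,710),(60,340),(21,27));print(n,'railtop+',len(P),np.percentile(P[:,0],[5,50,95]),P[:,1].max())
    im=(z if n=='T' else s)['im'].astype(int)
    m=(im[...,0]-im[...,2]>40)&(w[...,0]>440)&(w[...,0]<640)&(w[...,1]>-340)&(w[...,1]<-40)&(w[...,2]<25)&(w[...,2]>3)
    P=w[m];r=cv2.minAreaRect(P[:,:2].astype(np.float32));print(n,'spat',r,np.median(P,0));print(cv2.boxPoints(r))
E
```

```text
T cup (array([ 556.7, -258.9]), np.float64(28.709207972016895), 108)
T grip 82 [ 583.3 -244.   196.1] [ 579.1 -254.9  165.5] [ 595.5 -238.9  221.8]
(array([ 587.9, -247.9]), np.float64(8.50197164614758), 81)
T hook 55
[[ 609.8 -243.7  157.2]
 [ 607.7 -239.2  157.1]
 [ 608.9 -246.9  151.9]
 [ 606.1 -235.   155.1]
 [ 606.1 -241.8  154.5]
 [ 605.3 -233.7  149.9]
 [ 603.3 -239.   156.4]
 [ 603.8 -246.2  153.7]
 [ 603.5 -233.9  148. ]
 [ 601.6 -239.3  154.3]
 [ 601.6 -246.1  153.4]
 [ 604.1 -236.   137.5]
 [ 599.5 -239.3  153.4]
 [ 604.4 -233.2  127.9]
 [ 596.8 -238.8  154.9]
 [ 595.  -236.8  153.4]
 [ 592.5 -238.7  154. ]
 [ 586.9 -239.8  157.6]
 [ 585.3 -250.4  126.6]]
T railtop 415 [  0.  679.7] [664.8 672.3 679.5] -339.9646682763005
T railtop+ 388 [680.9 688.7 698.7] 339.44506698084416
T spat ((508.8457336425781, -189.99395751953125), (197.0060272216797, 35.51774978637695), 66.49090576171875) [ 507.9 -191.     9.7]
[[ 453.3 -273.2]
 [ 485.8 -287.4]
 [ 564.4 -106.8]
 [ 531.9  -92.6]]
S cup (array([ 560.2, -256. ]), np.float64(28.881933388780407), 61)
S grip 146 [ 592.3 -240.7  196.9] [ 581.  -252.6  165.1] [ 600.1 -233.9  221.7]
(array([ 589.9, -242.9]), np.float64(7.011615198484461), 128)
S hook 107
[[ 593.1 -252.   157.1]
 [ 585.4 -240.3  151. ]
 [ 586.  -240.1  148.4]
 [ 587.  -239.5  146.3]
 [ 593.4 -236.7  148.8]
 [ 603.4 -233.2  154.2]
 [ 607.8 -236.   152.7]
 [ 612.9 -241.4  150.6]
 [ 591.7 -240.1  136.6]
 [ 608.6 -232.7  148.6]
 [ 609.7 -239.   143.4]
 [ 586.2 -240.   126.6]
 [ 590.5 -239.4  126.6]
 [ 609.5 -241.   132.8]
 [ 609.3 -234.6  132.6]
 [ 607.1 -234.1  128.1]]
S railtop 298 [  0.  682.2] [666.7 674.9 682.1] -339.2915733273241
S railtop+ 460 [681.8 690.3 698.2] 339.8462248113781
S spat ((509.56903076171875, -186.5607452392578), (203.70101928710938, 35.197669982910156), 66.20396423339844) [ 511.8 -181.7    7. ]
[[ 452.4 -272.7]
 [ 484.6 -286.9]
 [ 566.8 -100.5]
 [ 534.6  -86.3]]
```

The dipper's grip is at about (589,-245), azimuth 21.5°. I'll raise, turn and cross to above it.

>>> drive_tool(
  motion=[
    {"delta_rot": [0,0,7.1],"xyz": [0,0,-0.03],"fingers": 0.05},
    {"delta_rot": [0,0,7.1],"xyz": [0,0,-0.03],"fingers": 0.05},
    {"delta_rot": [0,0,7.1],"xyz": [0,0,-0.03],"fingers": 0.05},
    {"delta_rot": [0,0,7.1],"xyz": [0,0,-0.03],"fingers": 0.05},
    {"delta_rot": [0,0,7.1],"xyz": [0,0,-0.02],"fingers": 0.05},
  ],
  grip_force=60,
)

```text
t: 0.52
position: [269.8, 564.5, 340.8]
orientation: [0.0, 0.51, 0.86, 0.002]
ft_force: [-0.2, -0.5, 0.5]
finger_gap: 49.6
grasp_force: 0.0
```

>>> drive_tool(
  motion=[
    {"delta_rot": [0,0,7.1],"xyz": [0,0,0],"fingers": 0.05},
    {"delta_rot": [0,0,0],"xyz": [-0.035,0,0],"fingers": 0.05},
    {"delta_rot": [0,0,0],"xyz": [-0.035,0,0],"fingers": 0.05},
    {"delta_rot": [0,0,0],"xyz": [-0.035,0,0],"fingers": 0.05},
    {"delta_rot": [0,0,0],"xyz": [-0.035,0,0],"fingers": 0.05},
  ],
)

```text
t: 0.93
position: [321.5, 432.5, 336.8]
orientation: [-0.0, 0.56, 0.829, -0.001]
ft_force: [0.5, -0.8, 0.2]
finger_gap: 49.9
grasp_force: 0.0
```

>>> drive_tool(
  motion=[
    {"delta_rot": [0,0,0],"xyz": [-0.035,0,0],"fingers": 0.05},
    {"delta_rot": [0,0,0],"xyz": [-0.035,0,0],"fingers": 0.05},
    {"delta_rot": [0,0,0],"xyz": [-0.035,0,0],"fingers": 0.05},
    {"delta_rot": [0,0,0],"xyz": [-0.035,0,0],"fingers": 0.05},
    {"delta_rot": [0,0,0],"xyz": [-0.035,0,0],"fingers": 0.05},
  ],
)

```text
t: 1.35
position: [386.7, 269.9, 337.1]
orientation: [-0.0, 0.56, 0.828, -0.0]
ft_force: [0.9, 0.1, 0.7]
finger_gap: 49.9
grasp_force: 0.0
```

>>> drive_tool(
  motion=[
    {"delta_rot": [0,0,0],"xyz": [-0.035,0,0],"fingers": 0.05},
    {"delta_rot": [0,0,0],"xyz": [-0.035,0,0],"fingers": 0.05},
    {"delta_rot": [0,0,0],"xyz": [-0.035,0,0],"fingers": 0.05},
    {"delta_rot": [0,0,0],"xyz": [-0.035,0,0],"fingers": 0.05},
    {"delta_rot": [0,0,0],"xyz": [-0.035,0,0],"fingers": 0.05},
  ],
)

```text
t: 1.77
position: [451.8, 107.5, 337.1]
orientation: [-0.0, 0.56, 0.828, -0.0]
ft_force: [1.5, 0.1, 0.1]
finger_gap: 50.0
grasp_force: 0.0
```

>>> drive_tool(
  motion=[
    {"delta_rot": [0,0,0],"xyz": [-0.035,0,0],"fingers": 0.05},
    {"delta_rot": [0,0,0],"xyz": [-0.035,0,0],"fingers": 0.05},
    {"delta_rot": [0,0,0],"xyz": [-0.035,0,0],"fingers": 0.05},
    {"delta_rot": [0,0,0],"xyz": [-0.035,0,0],"fingers": 0.05},
    {"delta_rot": [0,0,0],"xyz": [-0.035,0,0],"fingers": 0.05},
  ],
)

```text
t: 2.18
position: [517.0, -54.9, 337.0]
orientation: [-0.0, 0.56, 0.828, -0.0]
ft_force: [1.1, 0.6, -0.5]
finger_gap: 49.9
grasp_force: 0.0
```

>>> drive_tool(
  motion=[
    {"delta_rot": [0,0,0],"xyz": [-0.035,0,0],"fingers": 0.05},
    {"delta_rot": [0,0,0],"xyz": [-0.035,0,0],"fingers": 0.05},
    {"delta_rot": [0,0,0],"xyz": [-0.035,0,0],"fingers": 0.05},
    {"delta_rot": [0,0,0],"xyz": [-0.035,0,0],"fingers": 0.05},
    {"delta_rot": [0,0,0],"xyz": [-0.035,0,0],"fingers": 0.05},
  ],
)

```text
t: 2.6
position: [582.2, -217.3, 336.8]
orientation: [-0.001, 0.56, 0.828, -0.0]
ft_force: [0.5, -0.6, -0.3]
finger_gap: 49.8
grasp_force: 0.0
```

>>> drive_tool(
  motion=[
    {"delta_rot": [0,0,0],"xyz": [-0.029,-0.004,0],"fingers": 0.05},
    {"delta_rot": [0,0,0],"xyz": [0,0,0],"fingers": 0.05},
    {"delta_rot": [0,0,0],"xyz": [0,0,0],"fingers": 0.05},
  ],
)

```text
t: 2.85
position: [588.8, -245.3, 335.9]
orientation: [-0.001, 0.561, 0.828, 0.0]
ft_force: [-0.0, -0.0, 0.1]
finger_gap: 50.1
grasp_force: 0.0
```

>>> drive_tool(
  motion=[
    {"delta_rot": [0,0,0],"xyz": [0,0,0.035],"fingers": 0.05},
    {"delta_rot": [0,0,0],"xyz": [0,0,0.035],"fingers": 0.05},
    {"delta_rot": [0,0,0],"xyz": [0,0,0.035],"fingers": 0.05},
    {"delta_rot": [0,0,0],"xyz": [0,0,0.033],"fingers": 0.05},
    {"delta_rot": [0,0,0],"xyz": [0,0,0.02],"fingers": 0.05},
  ],
)

```text
t: 3.27
position: [586.6, -241.0, 174.9]
orientation: [-0.003, 0.56, 0.829, -0.0]
ft_force: [0.4, -0.8, -1.1]
finger_gap: 49.9
grasp_force: 0.0
```

>>> drive_tool(
  motion=[
    {"delta_rot": [0,0,0],"xyz": [0,0,0],"fingers": 0.03},
    {"delta_rot": [0,0,0],"xyz": [0,0,0],"fingers": 0.022},
    {"delta_rot": [0,0,0],"xyz": [0,0,0],"fingers": 0.018},
    {"delta_rot": [0,0,0],"xyz": [0,0,0],"fingers": 0.01},
    {"delta_rot": [0,0,0],"xyz": [0,0,0],"fingers": 0.005},
  ],
)

```text
t: 3.68
position: [590.7, -244.5, 182.1]
orientation: [0.002, 0.56, 0.828, 0.0]
ft_force: [-0.1, 0.1, 3.2]
finger_gap: 14.2
grasp_force: 59.0
```

>>> drive_tool(
  motion=[
    {"delta_rot": [0,0,0],"xyz": [0,0,0],"fingers": 0.005},
    {"delta_rot": [0,0,0],"xyz": [0,0,0],"fingers": 0.005},
    {"delta_rot": [0,0,0],"xyz": [0,0,0],"fingers": 0.005},
  ],
)

```text
t: 3.93
position: [590.8, -244.8, 182.1]
orientation: [0.002, 0.56, 0.828, 0.0]
ft_force: [0.2, -0.4, 5.0]
finger_gap: 14.3
grasp_force: 59.1
```

```bash
python3 - <<'E'
from h import *
im,d=grab('scene');s=arm.sense();print(s['position'],s['finger_gap'],s['ft_force'])
t,_=grab('top')
a=cv2.resize(im[110:250,140:260],(480,560)); b=cv2.resize(t[120:230,340:420],(320,440));b=np.vstack([b,np.zeros((120,320,3),np.uint8)])
cv2.imwrite('pics/g1.png',np.hstack([a,b])[:,:,::-1])
E
```

```text
[ 590.79902404 -244.85811391  182.08465083] 14.637255038682303 [ 0.52841698 -0.51210698  5.08876686]
```

View pics/g1.png

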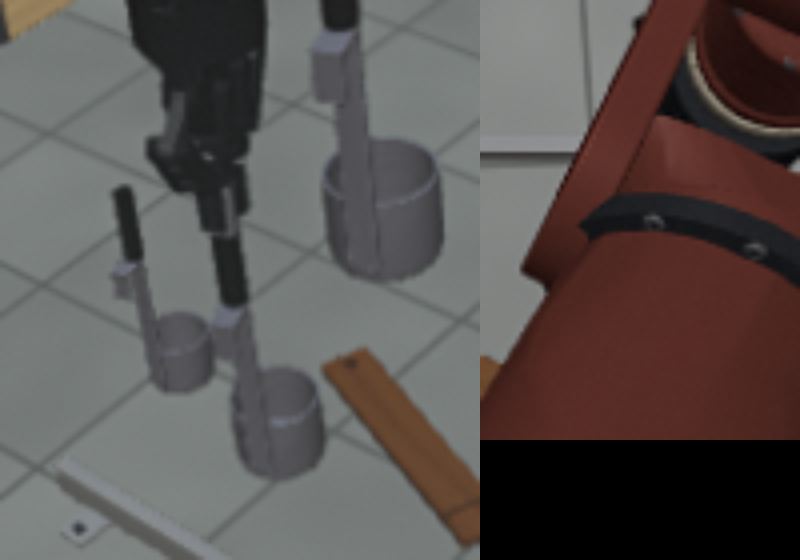

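The fingers hold the black grip of the middle dipper (crop (228,220)) with the cup still upright at (280,425). I'll lift, turn it by 36.6° and carry it round on the robot's side of the tiffin.

>>> drive_tool(
  motion=[
    {"delta_rot": [0,0,0],"xyz": [0,0,-0.02],"fingers": 0.005},
    {"delta_rot": [0,0,0],"xyz": [0,0,-0.035],"fingers": 0.005},
    {"delta_rot": [0,0,0],"xyz": [0,0,-0.035],"fingers": 0.005},
    {"delta_rot": [0,0,6.1],"xyz": [0,0,-0.035],"fingers": 0.005},
    {"delta_rot": [0,0,6.1],"xyz": [0,0,-0.005],"fingers": 0.005},
  ],
)

```text
t: 4.45
position: [591.8, -245.7, 317.7]
orientation: [0.006, 0.647, 0.762, 0.001]
ft_force: [0.7, -0.1, -0.4]
finger_gap: 14.2
grasp_force: 58.8
```

>>> drive_tool(
  motion=[
    {"delta_rot": [0,0,6.1],"xyz": [0,0,0],"fingers": 0.005},
    {"delta_rot": [0,0,6.1],"xyz": [0,0,0],"fingers": 0.005},
    {"delta_rot": [0,0,6.1],"xyz": [0,0,0],"fingers": 0.005},
    {"delta_rot": [0,0,6.1],"xyz": [0,0,0],"fingers": 0.005},
    {"delta_rot": [0,0,0],"xyz": [0,0,0],"fingers": 0.005},
  ],
)

```text
t: 4.87
position: [588.6, -243.8, 308.1]
orientation: [-0.001, 0.793, 0.61, -0.001]
ft_force: [-0.6, -0.7, -2.1]
finger_gap: 14.0
grasp_force: 58.8
```

>>> drive_tool(
  motion=[
    {"delta_rot": [0,0,0],"xyz": [0.015,-0.014,0],"fingers": 0.005},
    {"delta_rot": [0,0,0],"xyz": [0.025,-0.023,0],"fingers": 0.005},
    {"delta_rot": [0,0,0],"xyz": [0.025,-0.023,0],"fingers": 0.005},
    {"delta_rot": [0,0,0],"xyz": [0.025,-0.023,0],"fingers": 0.005},
    {"delta_rot": [0,0,0],"xyz": [0.025,-0.023,0],"fingers": 0.005},
  ],
)

```text
t: 5.28
position: [514.7, -104.6, 308.5]
orientation: [-0.001, 0.791, 0.611, -0.0]
ft_force: [-0.7, 0.5, -2.0]
finger_gap: 14.4
grasp_force: 58.8
```

>>> drive_tool(
  motion=[
    {"delta_rot": [0,0,0],"xyz": [0.025,-0.023,0],"fingers": 0.005},
    {"delta_rot": [0,0,0],"xyz": [0.025,-0.023,0],"fingers": 0.005},
    {"delta_rot": [0,0,0],"xyz": [0.025,-0.023,0],"fingers": 0.005},
    {"delta_rot": [0,0,0],"xyz": [0.025,-0.023,0],"fingers": 0.005},
    {"delta_rot": [0,0,0],"xyz": [0.025,-0.023,0],"fingers": 0.005},
  ],
)

```text
t: 5.7
position: [435.2, 45.4, 308.9]
orientation: [-0.0, 0.791, 0.612, -0.0]
ft_force: [1.4, 1.6, -1.5]
finger_gap: 14.7
grasp_force: 58.8
```

>>> drive_tool(
  motion=[
    {"delta_rot": [0,0,0],"xyz": [0.025,-0.023,0],"fingers": 0.005},
    {"delta_rot": [0,0,0],"xyz": [0.025,-0.023,0],"fingers": 0.005},
    {"delta_rot": [0,0,0],"xyz": [0.025,-0.023,0],"fingers": 0.005},
    {"delta_rot": [0,0,0],"xyz": [0.02,-0.02,0],"fingers": 0.005},
    {"delta_rot": [0,0,0],"xyz": [0.01,-0.01,0],"fingers": 0.005},
  ],
)

```text
t: 6.12
position: [365.2, 173.3, 309.1]
orientation: [-0.001, 0.79, 0.613, -0.0]
ft_force: [-0.1, 0.9, -1.6]
finger_gap: 14.6
grasp_force: 58.8
```

```bash
python3 - <<'E'
from h import *
np.set_printoptions(suppress=True,precision=1)
im,d=grab('scene','hold.png');S=world('scene',d);s=arm.sense();p=s['position'];print(p,s['orientation'])
t,dt=grab('top');W=world('top',dt)
g=lambda x,y,z,w:sel(w,x,y,z)
for n,w in(('S',S),('T',W)):
    for z in((125,150),(150,172),(172,190),(200,240),(245,262),(262,280),(280,290)):
        P=sel(w,(280,420),(110,260),z)
        if len(P):print(n,z,len(P),np.median(P,0),P.min(0),P.max(0))
    P=sel(w,(280,420),(110,260),(110,190))
    if len(P)>20: print(rfit(P,3))
c=im[120:300,300:430];cv2.imwrite('pics/h1.png',cv2.resize(c,(433,600))[:,:,::-1])
E
```

```text
[364.7 174.4 309.1] [-0.   0.8  0.6 -0. ]
S (125, 150) 221 [350.4 194.3 141.6] [301.5 163.8 125.4] [367.9 220.5 150. ]
S (150, 172) 292 [346.8 193.9 161.4] [301.6 163.1 150.1] [368.9 220.1 171.9]
S (172, 190) 131 [350.3 187.6 175.9] [302.8 159.4 172.1] [369.2 220.4 189.8]
S (200, 240) 91 [365.1 179.1 219.1] [359.5 170.4 200.2] [369.  187.3 239.1]
S (245, 262) 65 [367.1 174.  255.1] [359.1 162.2 245.3] [390.3 183.4 262. ]
S (262, 280) 68 [384.5 172.9 272.4] [364.2 162.7 262.3] [389.8 183.1 279.9]
S (280, 290) 50 [373.6 175.4 281.8] [364.7 163.8 280.1] [390.2 183.2 289.8]
(array([334.6, 188.7]), np.float64(29.352268593778135), 547)
T (125, 150) 445 [330.8 195.  131.7] [304.6 161.8 126.4] [360.4 217.2 149.9]
T (150, 172) 120 [332.  200.  161.4] [305.4 160.2 150.6] [364.7 216.4 171.6]
T (172, 190) 107 [332.  186.1 176.6] [304.5 159.7 172.3] [364.5 217.6 187.6]
T (200, 240) 9 [361.6 171.1 222. ] [359.6 170.1 207.1] [363.9 175.9 238.7]
T (245, 262) 9 [363.5 168.5 256. ] [359.5 162.9 246.6] [384.  172.4 261.8]
T (262, 280) 28 [377.9 167.3 278.7] [359.4 162.  264.4] [387.5 177.6 279.9]
T (280, 290) 51 [377.9 169.1 281.3] [357.4 162.1 280.1] [387.3 177.2 289.6]
(array([332.3, 188.8]), np.float64(26.390897751036935), 243)
```

View pics/h1.png

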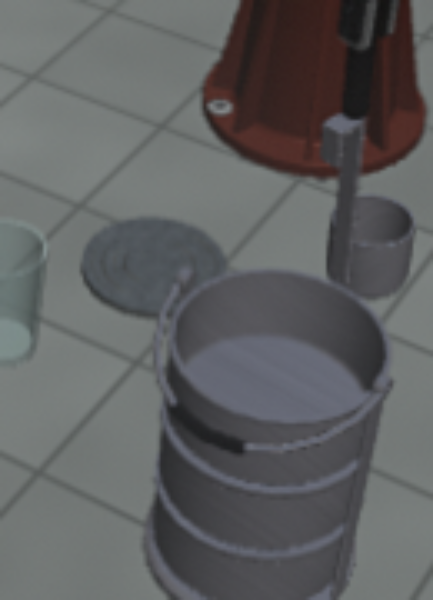

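The picture shows the dipper hanging upright from the gripper at crop (350,200), with its hook turned to the carrier. The free rim half is nearest it and the bail is on the camera side. I'll move over the rim and stop with the hook tip just above it.

>>> drive_tool(
  motion=[
    {"delta_rot": [0,0,0],"xyz": [0.016,0.014,0],"fingers": 0.005},
    {"delta_rot": [0,0,0],"xyz": [0.016,0.014,0],"fingers": 0.005},
    {"delta_rot": [0,0,0],"xyz": [0.016,0.014,0],"fingers": 0.005},
    {"delta_rot": [0,0,0],"xyz": [0.0135,0.0105,0],"fingers": 0.005},
    {"delta_rot": [0,0,0],"xyz": [0,0,0.01],"fingers": 0.005},
  ],
)

```text
t: 6.63
position: [437.1, 217.8, 300.8]
orientation: [0.0, 0.792, 0.611, 0.002]
ft_force: [-1.8, 0.1, -1.4]
finger_gap: 14.3
grasp_force: 58.8
```

>>> drive_tool(
  motion=[
    {"delta_rot": [0,0,0],"xyz": [0,0,0.015],"fingers": 0.005},
    {"delta_rot": [0,0,0],"xyz": [0,0,0.015],"fingers": 0.005},
    {"delta_rot": [0,0,0],"xyz": [0,0,0.005],"fingers": 0.005},
    {"delta_rot": [0,0,0],"xyz": [0,0,0],"fingers": 0.005},
    {"delta_rot": [0,0,0],"xyz": [0,0,0],"fingers": 0.005},
  ],
)

```text
t: 7.05
position: [433.8, 216.3, 264.2]
orientation: [0.0, 0.792, 0.61, -0.001]
ft_force: [0.2, 0.6, -0.9]
finger_gap: 14.9
grasp_force: 58.8
```

```bash
python3 - <<'E'
from h import *
np.set_printoptions(suppress=True,precision=1)
im,d=grab('scene');S=world('scene',d);s=arm.sense();print(s['position'],s['ft_force'])
P=sel(S,(430,580),(125,275),(197,203));print('rim',rfit(P,3))
P=sel(S,(400,470),(195,245),(207,243));print('hook',len(P),np.median(P,0),P.min(0),P.max(0))
c=im[140:260,320:440];cv2.imwrite('pics/i1.png',cv2.resize(c,(600,600),interpolation=cv2.INTER_CUBIC)[:,:,::-1])
E
```

```text
[434.3 216.6 265.1] [ 0.4 -0.4 -1. ]
rim (array([504.7, 201.1]), np.float64(68.39302611627362), 205)
hook 171 [449.7 214.6 228.3] [430.3 201.6 207.7] [458.9 225.5 242.5]
```

View pics/i1.png

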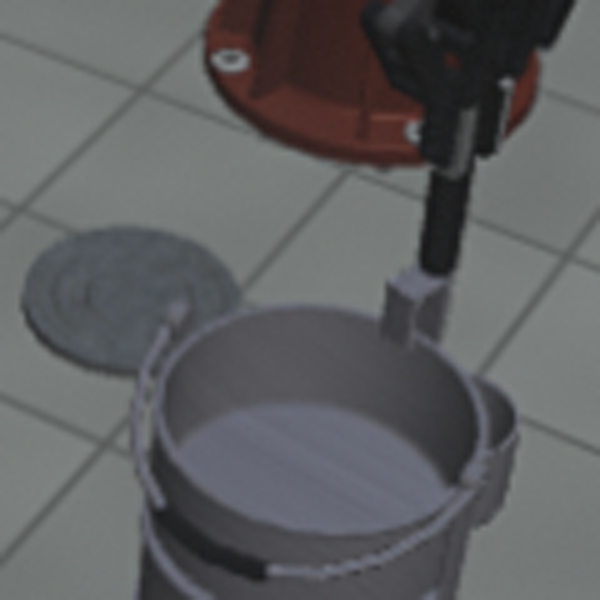

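The hook is over the free rim at crop (410,300), the tip just inside the wall and the strap outside. I'll shift 5 mm outward to centre the slot, then lower slowly.

>>> drive_tool(
  motion=[
    {"delta_rot": [0,0,0],"xyz": [0,-0.0025,0],"fingers": 0.005},
    {"delta_rot": [0,0,0],"xyz": [0,-0.0025,0],"fingers": 0.005},
    {"delta_rot": [0,0,0],"xyz": [0,0,0.005],"fingers": 0.005},
    {"delta_rot": [0,0,0],"xyz": [0,0,0.005],"fingers": 0.005},
    {"delta_rot": [0,0,0],"xyz": [0,0,0.005],"fingers": 0.005},
  ],
)

```text
t: 7.52
position: [429.2, 218.5, 249.3]
orientation: [0.0, 0.792, 0.611, 0.0]
ft_force: [0.2, 0.0, -2.4]
finger_gap: 14.6
grasp_force: 58.9
```

>>> drive_tool(
  motion=[
    {"delta_rot": [0,0,0],"xyz": [0,0,0.005],"fingers": 0.005},
    {"delta_rot": [0,0,0],"xyz": [0,0,0.003],"fingers": 0.005},
    {"delta_rot": [0,0,0],"xyz": [0,0,0],"fingers": 0.005},
    {"delta_rot": [0,0,0],"xyz": [0,0,0],"fingers": 0.005},
    {"delta_rot": [0,0,0],"xyz": [0,0,0],"fingers": 0.005},
  ],
)

```text
t: 7.93
position: [429.4, 218.4, 241.7]
orientation: [0.0, 0.792, 0.611, 0.0]
ft_force: [-0.0, -0.1, -2.5]
finger_gap: 14.9
grasp_force: 58.8
```

>>> drive_tool(
  motion=[
    {"delta_rot": [0,0,0],"xyz": [0,0.0015,0.002],"fingers": 0.005},
    {"delta_rot": [0,0,0],"xyz": [0,0.0015,0.002],"fingers": 0.005},
    {"delta_rot": [0,0,0],"xyz": [0,0,0.002],"fingers": 0.005},
    {"delta_rot": [0,0,0],"xyz": [0,0,0.001],"fingers": 0.005},
    {"delta_rot": [0,0,0],"xyz": [0,0,0],"fingers": 0.005},
  ],
)

```text
t: 8.35
position: [431.9, 217.5, 234.1]
orientation: [-0.0, 0.792, 0.611, -0.0]
ft_force: [0.3, -0.1, -0.8]
finger_gap: 14.7
grasp_force: 58.8
```

>>> drive_tool(
  motion=[
    {"delta_rot": [0,0,0],"xyz": [0,0,0.001],"fingers": 0.005},
    {"delta_rot": [0,0,0],"xyz": [0,0,0.001],"fingers": 0.005},
    {"delta_rot": [0,0,0],"xyz": [0,0,0],"fingers": 0.005},
  ],
)

```text
t: 8.6
position: [432.0, 217.6, 232.4]
orientation: [-0.0, 0.792, 0.611, -0.0]
ft_force: [0.3, -0.5, -1.7]
finger_gap: 14.5
grasp_force: 58.8
```

>>> drive_tool(
  motion=[
    {"delta_rot": [0,0,0],"xyz": [0,0,0.001],"fingers": 0.005},
    {"delta_rot": [0,0,0],"xyz": [0,0,0.001],"fingers": 0.005},
    {"delta_rot": [0,0,0],"xyz": [0,0,0],"fingers": 0.005},
  ],
)

```text
t: 8.85
position: [432.6, 218.1, 232.2]
orientation: [-0.0, 0.792, 0.611, 0.001]
ft_force: [-2.1, 0.5, 3.3]
finger_gap: 14.3
grasp_force: 59.5
```

>>> drive_tool(
  motion=[
    {"delta_rot": [0,0,0],"xyz": [0,0,0.001],"fingers": 0.005},
    {"delta_rot": [0,0,0],"xyz": [0,0,0],"fingers": 0.005},
  ],
)

```text
t: 9.02
position: [432.9, 218.3, 232.1]
orientation: [0.0, 0.792, 0.611, 0.001]
ft_force: [-1.8, 0.4, 7.9]
finger_gap: 14.9
grasp_force: 59.9
```

Seated: contact at TCP z = 232, as predicted. I'll ease off the load and release.

>>> drive_tool(
  motion=[
    {"delta_rot": [0,0,0],"xyz": [0,0,-0.002],"fingers": 0.005},
    {"delta_rot": [0,0,0],"xyz": [0,0,0],"fingers": 0.016},
    {"delta_rot": [0,0,0],"xyz": [0,0,0],"fingers": 0.02},
    {"delta_rot": [0,0,0],"xyz": [0,0,0],"fingers": 0.03},
    {"delta_rot": [0,0,0],"xyz": [0,0,0],"fingers": 0.045},
  ],
  grip_force=20,
)

```text
t: 9.43
position: [432.0, 217.5, 231.2]
orientation: [-0.0, 0.792, 0.611, -0.0]
ft_force: [0.9, 0.6, 0.3]
finger_gap: 41.3
grasp_force: 0.0
```

>>> drive_tool(
  motion=[
    {"delta_rot": [0,0,0],"xyz": [0,0,0],"fingers": 0.05},
    {"delta_rot": [0,0,0],"xyz": [0,0,0],"fingers": 0.05},
    {"delta_rot": [0,0,0],"xyz": [0,0,0],"fingers": 0.05},
  ],
)

```text
t: 9.68
position: [432.1, 217.6, 231.4]
orientation: [-0.0, 0.792, 0.611, -0.0]
ft_force: [0.5, 0.5, 0.3]
finger_gap: 50.0
grasp_force: 0.0
```

```bash
python3 - <<'E'
from h import *
np.set_printoptions(suppress=True,precision=1)
im,d=grab('scene');S=world('scene',d);s=arm.sense();print(s['position'],s['ft_force'],s['finger_gap'])
for z in((206,225),(240,262),(55,95)):
    P=sel(S,(360,470),(170,275),z);print(z,len(P),np.median(P,0) if len(P) else '')
P=sel(S,(410,455),(190,245),(206,214));print(P.min(0),P.max(0))
c=im[140:320,320:440];cv2.imwrite('pics/j1.png',cv2.resize(c,(400,600),interpolation=cv2.INTER_CUBIC)[:,:,::-1])
E
```

```text
[432.1 217.6 231.5] [-1.1 -0.5 -0.2] 50.03342167786207
(206, 225) 54 [439.5 219.6 215.9]
(240, 262) 51 [438.5 221.2 249.4]
(55, 95) 91 [407.4 251.4  78.5]
[433.9 208.9 206.2] [442.9 226.8 213.2]
```

View pics/j1.png

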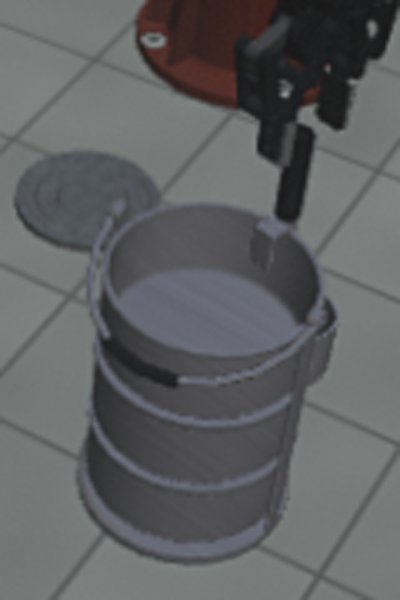

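Hung: the hook is over the rim at crop (268,240), the cup outside at (322,345). I'll retreat upward, turn and travel to behind the spatula.

>>> drive_tool(
  motion=[
    {"delta_rot": [0,0,0],"xyz": [0,0,-0.01],"fingers": 0.05},
    {"delta_rot": [0,0,0],"xyz": [0,0,-0.03],"fingers": 0.05},
    {"delta_rot": [0,0,0],"xyz": [0,0,-0.035],"fingers": 0.05},
    {"delta_rot": [0,0,0],"xyz": [0,0,-0.035],"fingers": 0.05},
    {"delta_rot": [0,0,7.1],"xyz": [0,0,0],"fingers": 0.05},
  ],
)

```text
t: 10.15
position: [435.9, 218.9, 351.6]
orientation: [0.002, 0.829, 0.56, 0.007]
ft_force: [0.9, 1.0, 1.6]
finger_gap: 50.0
grasp_force: 0.0
```

>>> drive_tool(
  motion=[
    {"delta_rot": [0,0,7.1],"xyz": [0,0,0],"fingers": 0.05},
    {"delta_rot": [0,0,7.1],"xyz": [0,0,0],"fingers": 0.05},
    {"delta_rot": [0,0,7.1],"xyz": [0,0,0],"fingers": 0.05},
    {"delta_rot": [0,0,7.1],"xyz": [0,0,0],"fingers": 0.05},
    {"delta_rot": [0,0,7.1],"xyz": [0,0,0],"fingers": 0.05},
  ],
)

```text
t: 10.57
position: [432.2, 217.7, 342.6]
orientation: [-0.0, 0.961, 0.278, 0.001]
ft_force: [0.9, 0.5, 0.1]
finger_gap: 50.5
grasp_force: 0.0
```

>>> drive_tool(
  motion=[
    {"delta_rot": [0,0,7.1],"xyz": [0,0,0],"fingers": 0.05},
    {"delta_rot": [0,0,7.1],"xyz": [0,0,0],"fingers": 0.05},
    {"delta_rot": [0,0,7.1],"xyz": [0,0,0],"fingers": 0.05},
    {"delta_rot": [0,0,7.1],"xyz": [0,0,0],"fingers": 0.05},
    {"delta_rot": [0,0,6.9],"xyz": [0,0,0],"fingers": 0.05},
  ],
)

```text
t: 10.98
position: [432.2, 217.7, 342.6]
orientation: [-0.0, 1.0, -0.026, 0.0]
ft_force: [-1.0, 0.3, 1.1]
finger_gap: 50.1
grasp_force: 0.0
```

>>> drive_tool(
  motion=[
    {"delta_rot": [0,0,0],"xyz": [0.001,0.03,0],"fingers": 0.05},
    {"delta_rot": [0,0,0],"xyz": [0.001,0.03,0],"fingers": 0.05},
    {"delta_rot": [0,0,0],"xyz": [0.001,0.03,0],"fingers": 0.05},
    {"delta_rot": [0,0,0],"xyz": [0.001,0.03,0],"fingers": 0.05},
    {"delta_rot": [0,0,0],"xyz": [0.001,0.03,0],"fingers": 0.06},
  ],
)

```text
t: 11.4
position: [430.1, 66.4, 342.6]
orientation: [0.0, 1.0, -0.023, 0.001]
ft_force: [1.3, -0.5, -0.5]
finger_gap: 59.4
grasp_force: 0.0
```

>>> drive_tool(
  motion=[
    {"delta_rot": [0,0,0],"xyz": [0.001,0.03,0],"fingers": 0.085},
    {"delta_rot": [0,0,0],"xyz": [0.001,0.03,0],"fingers": 0.085},
    {"delta_rot": [0,0,0],"xyz": [0.001,0.03,0],"fingers": 0.085},
    {"delta_rot": [0,0,0],"xyz": [0.001,0.03,0],"fingers": 0.085},
    {"delta_rot": [0,0,0],"xyz": [0.001,0.03,0],"fingers": 0.085},
  ],
)

```text
t: 11.82
position: [428.1, -84.0, 342.7]
orientation: [0.0, 1.0, -0.023, 0.001]
ft_force: [0.1, -0.8, 0.0]
finger_gap: 85.1
grasp_force: 0.0
```

>>> drive_tool(
  motion=[
    {"delta_rot": [0,0,0],"xyz": [0.001,0.03,0],"fingers": 0.085},
    {"delta_rot": [0,0,0],"xyz": [0.001,0.03,0],"fingers": 0.085},
    {"delta_rot": [0,0,0],"xyz": [0.001,0.03,0],"fingers": 0.085},
    {"delta_rot": [0,0,0],"xyz": [0.001,0.013,0],"fingers": 0.085},
    {"delta_rot": [0,0,0],"xyz": [0,0,0],"fingers": 0.085},
  ],
)

```text
t: 12.23
position: [427.4, -188.0, 342.0]
orientation: [0.0, 1.0, -0.025, 0.0]
ft_force: [-0.3, -0.6, -0.9]
finger_gap: 85.0
grasp_force: 0.0
```

```bash
python3 - <<'E'
from h import *
np.set_printoptions(suppress=True,precision=2)
s=arm.sense();o=s['orientation'];print(s['t'],s['position'],o,s['qpos'],'az y',np.degrees(np.arctan2(2*o[2]**2-1,2*o[1]*o[2])))
im,d=grab('scene','k.png');S=world('scene',d)
i=im.astype(int);w=S;m=(i[...,0]-i[...,2]>40)&(w[...,0]>440)&(w[...,0]<640)&(w[...,1]>-340)&(w[...,1]<-40)&(w[...,2]<25)
r=cv2.minAreaRect(w[m][:,:2].astype(np.float32));print('spat',r)
P=sel(S,(360,470),(180,275),(40,110));print('hung cup',P.min(0),P.max(0))
P=sel(S,(415,455),(190,250),(210,280));print('grip',len(P),np.median(P,0),P.max(0))
for y in(-300,-200,-100,100,200,300):
    P=sel(S,(660,710),(y-25,y+25),(20,27));print(y,len(P),P[:,0].min(),P[:,0].max())
E
```

```text
12.2333 [ 427.4  -187.96  342.04] [ 0.    1.   -0.02  0.  ] [-0.56 -0.21  1.78 -0.    1.58  1.06] az y -92.86353862386156
spat ((510.3287353515625, -186.5287322998047), (201.5638427734375, 36.31976318359375), 66.64073944091797)
hung cup [374.21 234.85  48.81] [420.86 255.89 100.44]
grip 213 [438.22 219.21 245.81] [443.98 226.56 275.09]
-300 58 663.7179826804337 675.8198576646665
-200 68 665.9010467817482 680.9909206124396
-100 78 671.399059995641 685.1755371779412
100 84 679.2534271690283 693.2675967246403
200 107 682.1777501266992 697.4153582621562
300 112 686.7460845354536 701.5661211877979
```

>>> drive_tool(
  motion=[
    {"delta_rot": [0,0,-0.5],"xyz": [0,0,0.034],"fingers": 0.085},
    {"delta_rot": [0,0,0],"xyz": [0,0,0.034],"fingers": 0.085},
    {"delta_rot": [0,0,0],"xyz": [0,0,0.034],"fingers": 0.085},
    {"delta_rot": [0,0,0],"xyz": [0,0,0.034],"fingers": 0.085},
    {"delta_rot": [0,0,0],"xyz": [0,0,0.034],"fingers": 0.085},
  ],
)

```text
t: 12.7
position: [427.9, -183.9, 170.9]
orientation: [-0.0, 1.0, -0.018, 0.001]
ft_force: [1.0, -0.7, -0.2]
finger_gap: 84.9
grasp_force: 0.0
```

>>> drive_tool(
  motion=[
    {"delta_rot": [0,0,0],"xyz": [0,0,0.034],"fingers": 0.085},
    {"delta_rot": [0,0,0],"xyz": [0,0,0.034],"fingers": 0.085},
    {"delta_rot": [0,0,0],"xyz": [0,0,0.034],"fingers": 0.085},
    {"delta_rot": [0,0,0],"xyz": [0,0,0.02],"fingers": 0.085},
    {"delta_rot": [0,0,0],"xyz": [0,0,0.01],"fingers": 0.085},
  ],
)

```text
t: 13.12
position: [425.3, -182.4, 36.5]
orientation: [-0.002, 1.0, -0.018, -0.003]
ft_force: [-0.7, 0.8, -0.1]
finger_gap: 85.1
grasp_force: 0.0
```

>>> drive_tool(
  motion=[
    {"delta_rot": [0,0,0],"xyz": [0,0,0.015],"fingers": 0.085},
    {"delta_rot": [0,0,0],"xyz": [0,0,0.012],"fingers": 0.085},
    {"delta_rot": [0,0,0],"xyz": [0,0,0.008],"fingers": 0.085},
    {"delta_rot": [0,0,0],"xyz": [0,0,0.003],"fingers": 0.085},
    {"delta_rot": [0,0,0],"xyz": [0,0,0],"fingers": 0.085},
  ],
)

```text
t: 13.53
position: [427.8, -185.1, 1.8]
orientation: [-0.0, 1.0, -0.018, -0.0]
ft_force: [-0.6, 0.2, 0.3]
finger_gap: 84.9
grasp_force: 0.0
```

>>> drive_tool(
  motion=[
    {"delta_rot": [0,0,0],"xyz": [0,0,0.003],"fingers": 0.085},
    {"delta_rot": [0,0,0],"xyz": [0,0,0.003],"fingers": 0.085},
    {"delta_rot": [0,0,0],"xyz": [0,0,0.002],"fingers": 0.085},
    {"delta_rot": [0,0,0],"xyz": [0,0,0.001],"fingers": 0.085},
    {"delta_rot": [0,0,0],"xyz": [0,0,0],"fingers": 0.085},
  ],
)

```text
t: 13.95
position: [427.4, -185.6, -7.5]
orientation: [-0.0, 1.0, -0.019, -0.0]
ft_force: [0.6, -0.0, 0.2]
finger_gap: 85.0
grasp_force: 0.0
```

>>> drive_tool(
  motion=[
    {"delta_rot": [0,0,0],"xyz": [0.012,0,0.001],"fingers": 0.085},
    {"delta_rot": [0,0,0],"xyz": [0.01,0,0],"fingers": 0.085},
    {"delta_rot": [0,0,0],"xyz": [0.007,0,0],"fingers": 0.085},
    {"delta_rot": [0,0,0],"xyz": [0.007,0,0],"fingers": 0.085},
    {"delta_rot": [0,0,0],"xyz": [0.007,0,0],"fingers": 0.085},
  ],
)

```text
t: 14.37
position: [471.3, -187.3, -8.3]
orientation: [0.0, 1.0, -0.019, 0.0]
ft_force: [-0.0, -0.1, -0.1]
finger_gap: 85.3
grasp_force: 0.0
```

>>> drive_tool(
  motion=[
    {"delta_rot": [0,0,0],"xyz": [0.008,0,0],"fingers": 0.085},
    {"delta_rot": [0,0,0],"xyz": [0.008,0,0],"fingers": 0.085},
    {"delta_rot": [0,0,0],"xyz": [0.008,0,0],"fingers": 0.085},
    {"delta_rot": [0,0,0],"xyz": [0.008,0,0],"fingers": 0.085},
    {"delta_rot": [0,0,0],"xyz": [0.008,0,0],"fingers": 0.085},
  ],
)

```text
t: 14.78
position: [511.2, -188.7, -8.5]
orientation: [-0.0, 1.0, -0.019, -0.0]
ft_force: [0.6, -0.5, -0.5]
finger_gap: 85.1
grasp_force: 0.0
```

>>> drive_tool(
  motion=[
    {"delta_rot": [0,0,0],"xyz": [0.008,0,0],"fingers": 0.085},
    {"delta_rot": [0,0,0],"xyz": [0.008,0,0],"fingers": 0.085},
    {"delta_rot": [0,0,0],"xyz": [0.008,0,0],"fingers": 0.085},
    {"delta_rot": [0,0,0],"xyz": [0.008,0,0],"fingers": 0.085},
    {"delta_rot": [0,0,0],"xyz": [0.008,0,0],"fingers": 0.085},
  ],
)

```text
t: 15.2
position: [551.2, -190.2, -8.4]
orientation: [0.0, 1.0, -0.019, -0.0]
ft_force: [0.3, -0.0, 0.9]
finger_gap: 84.9
grasp_force: 0.0
```

```bash
cat >> h.py <<'E'
def spat(f=None):
    s=arm.sense();print(s['t'],np.round(s['position'],1),np.round(s['ft_force'],1))
    im,d=grab('scene',f);w=world('scene',d);i=im.astype(int)
    m=(i[...,0]-i[...,2]>40)&(w[...,0]>440)&(w[...,0]<690)&(w[...,1]>-340)&(w[...,1]<-40)&(w[...,2]<14)
    P=w[m];r=cv2.minAreaRect(P[:,:2].astype(np.float32));print('spat',r,'zmax',np.percentile(P[:,2],[50,98]));print(np.round(cv2.boxPoints(r)))
    return im
E
python3 -c "
from h import *
spat('l.png')"
```

```text
15.2 [ 551.2 -190.2   -8.4] [ 0.3 -0.   0.9]
spat ((512.5424194335938, -180.4505615234375), (185.31256103515625, 34.80508041381836), 67.1046371459961) zmax [ 7.0212904  11.25434995]
[[ 460. -259.]
 [ 493. -273.]
 [ 565. -102.]
 [ 533.  -88.]]
```

```bash
python3 - <<'E'
import cv2
im=cv2.imread('pics/l.png')[130:290,140:320];cv2.imwrite('pics/l1.png',cv2.resize(im,(675,600),interpolation=cv2.INTER_CUBIC))
E
```

```text
(no output)
```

View pics/l1.png

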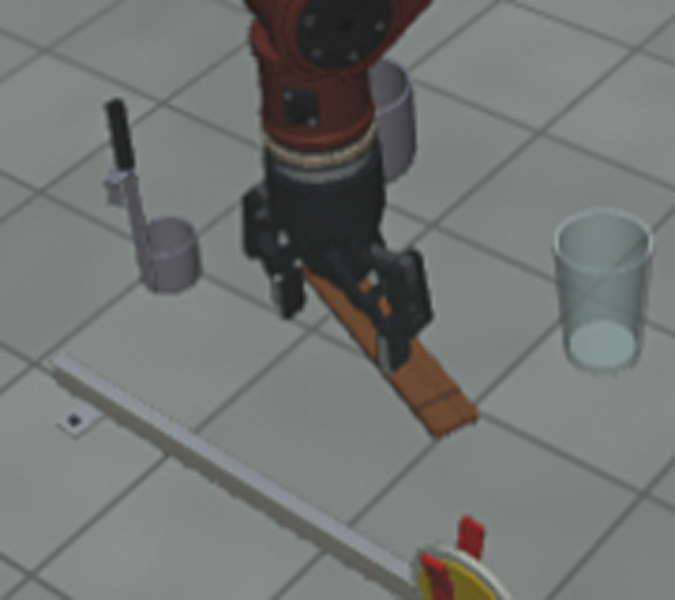

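The open fingers slid over the spatula, left finger at crop (395,355), and it has not moved. The open tips sit higher than I reckoned. I'll go back and descend to light touch.

>>> drive_tool(
  motion=[
    {"delta_rot": [0,0,0],"xyz": [0,0,-0.025],"fingers": 0.085},
    {"delta_rot": [0,0,0],"xyz": [-0.03,0,0],"fingers": 0.085},
    {"delta_rot": [0,0,0],"xyz": [-0.035,0,0],"fingers": 0.085},
    {"delta_rot": [0,0,0],"xyz": [-0.035,0,0],"fingers": 0.085},
    {"delta_rot": [0,0,0],"xyz": [-0.025,0,0],"fingers": 0.085},
  ],
)

```text
t: 15.67
position: [422.6, -184.6, 16.0]
orientation: [-0.001, 1.0, -0.019, -0.001]
ft_force: [0.1, -0.1, -0.2]
finger_gap: 84.9
grasp_force: 0.0
```

>>> drive_tool(
  motion=[
    {"delta_rot": [0,0,0],"xyz": [0,0,0.012],"fingers": 0.085},
    {"delta_rot": [0,0,0],"xyz": [0,0,0.012],"fingers": 0.085},
    {"delta_rot": [0,0,0],"xyz": [0,0,0.002],"fingers": 0.085},
    {"delta_rot": [0,0,0],"xyz": [0,0,0.002],"fingers": 0.085},
    {"delta_rot": [0,0,0],"xyz": [0,0,0],"fingers": 0.085},
  ],
)

```text
t: 16.08
position: [425.7, -185.6, -11.4]
orientation: [-0.0, 1.0, -0.019, -0.0]
ft_force: [-1.4, 1.3, 0.8]
finger_gap: 85.3
grasp_force: 0.0
```

>>> drive_tool(
  motion=[
    {"delta_rot": [0,0,0],"xyz": [0,0,0.001],"fingers": 0.085},
    {"delta_rot": [0,0,0],"xyz": [0,0,0.001],"fingers": 0.085},
    {"delta_rot": [0,0,0],"xyz": [0,0,0],"fingers": 0.085},
  ],
)

```text
t: 16.33
position: [426.0, -185.7, -13.2]
orientation: [0.0, 1.0, -0.019, 0.0]
ft_force: [-0.2, -0.6, -0.5]
finger_gap: 85.2
grasp_force: 0.0
```

>>> drive_tool(
  motion=[
    {"delta_rot": [0,0,0],"xyz": [0,0,0.001],"fingers": 0.085},
    {"delta_rot": [0,0,0],"xyz": [0,0,0.001],"fingers": 0.085},
    {"delta_rot": [0,0,0],"xyz": [0,0,0],"fingers": 0.085},
  ],
)

```text
t: 16.58
position: [425.5, -185.5, -15.5]
orientation: [-0.0, 1.0, -0.019, -0.0]
ft_force: [0.1, 0.4, -0.0]
finger_gap: 85.2
grasp_force: 0.0
```

>>> drive_tool(
  motion=[
    {"delta_rot": [0,0,0],"xyz": [0,0,0.001],"fingers": 0.085},
    {"delta_rot": [0,0,0],"xyz": [0,0,0.001],"fingers": 0.085},
    {"delta_rot": [0,0,0],"xyz": [0,0,0],"fingers": 0.085},
  ],
)

```text
t: 16.83
position: [425.3, -185.4, -17.6]
orientation: [-0.0, 1.0, -0.019, -0.0]
ft_force: [-0.4, -0.1, -0.1]
finger_gap: 85.0
grasp_force: 0.0
```

>>> drive_tool(
  motion=[
    {"delta_rot": [0,0,0],"xyz": [0,0,0.001],"fingers": 0.085},
    {"delta_rot": [0,0,0],"xyz": [0,0,0.0005],"fingers": 0.085},
    {"delta_rot": [0,0,0],"xyz": [0,0,0],"fingers": 0.085},
  ],
)

```text
t: 17.08
position: [425.4, -185.4, -19.1]
orientation: [-0.0, 1.0, -0.019, -0.0]
ft_force: [0.0, 0.8, -0.0]
finger_gap: 85.0
grasp_force: 0.0
```

>>> drive_tool(
  motion=[
    {"delta_rot": [0,0,0],"xyz": [0,0,0.001],"fingers": 0.085},
    {"delta_rot": [0,0,0],"xyz": [0,0,0.0005],"fingers": 0.085},
    {"delta_rot": [0,0,0],"xyz": [0,0,0],"fingers": 0.085},
  ],
)

```text
t: 17.33
position: [425.4, -185.5, -20.5]
orientation: [-0.0, 1.0, -0.019, -0.0]
ft_force: [-0.0, 0.6, 0.2]
finger_gap: 84.7
grasp_force: 0.0
```

```bash
python3 - <<'E'
from h import *
im,d=grab('scene');S=world('scene',d)
P=sel(S,(380,470),(-255,-115),(2.5,60))
print(len(P)); print(np.round(P[np.argsort(P[:,2])][:30:2],1))
E
```

```text
166
[[ 433.2 -194.6    2.6]
 [ 468.5 -236.     4.1]
 [ 469.6 -249.     5.7]
 [ 467.8 -250.3    7.4]
 [ 468.6 -249.2   12. ]
 [ 419.7 -227.9   23.7]
 [ 425.7 -226.5   24.9]
 [ 436.3 -144.4   26.1]
 [ 417.3 -226.1   26.4]
 [ 438.6 -136.    28.4]
 [ 416.1 -226.8   28.8]
 [ 428.1 -227.8   29.5]
 [ 435.3 -135.1   30. ]
 [ 430.1 -229.6   30.1]
 [ 438.4 -139.4   30.1]]
```

>>> drive_tool(
  motion=[
    {"delta_rot": [0,0,0],"xyz": [0,0,0.003],"fingers": 0.085},
    {"delta_rot": [0,0,0],"xyz": [0,0,0.002],"fingers": 0.085},
    {"delta_rot": [0,0,0],"xyz": [0,0,0.002],"fingers": 0.085},
    {"delta_rot": [0,0,0],"xyz": [0,0,0],"fingers": 0.085},
  ],
)

```text
t: 17.72
position: [425.0, -185.2, -28.0]
orientation: [-0.0, 1.0, -0.019, -0.001]
ft_force: [-0.9, -0.0, -0.1]
finger_gap: 85.0
grasp_force: 0.0
```

>>> drive_tool(
  motion=[
    {"delta_rot": [0,0,0],"xyz": [0,0,0.002],"fingers": 0.085},
    {"delta_rot": [0,0,0],"xyz": [0,0,0.001],"fingers": 0.085},
    {"delta_rot": [0,0,0],"xyz": [0,0,0],"fingers": 0.085},
  ],
)

```text
t: 17.97
position: [425.3, -185.4, -30.7]
orientation: [-0.0, 1.0, -0.019, -0.0]
ft_force: [-0.2, -0.5, -0.6]
finger_gap: 85.0
grasp_force: 0.0
```

```bash
python3 - <<'E'
from h import *
im,d=grab('scene');S=world('scene',d);print(arm.sense()['ft_force'],arm.sense()['position'])
for y in((-245,-215),(-155,-115)):
    P=sel(S,(395,450),y,(4,60));P=P[np.argsort(P[:,2])]
    print(len(P),np.round(P[:12:2],1).tolist())
E
```

```text
[0.43192703 0.42174445 0.04414922] [ 425.39351145 -185.44923656  -30.54202825]
98 [[424.9, -228.0, 13.0], [420.8, -227.7, 13.8], [434.1, -227.6, 16.0], [432.4, -228.8, 17.8], [418.7, -229.0, 18.9], [436.6, -232.3, 19.1]]
83 [[433.6, -136.9, 13.8], [435.1, -135.6, 19.0], [440.7, -134.8, 20.0], [435.1, -132.3, 20.7], [435.5, -128.7, 22.8], [424.7, -129.9, 24.8]]
```

Depth shows the tips at z ≈ 13 mm now, so 9 mm more are needed.

>>> drive_tool(
  motion=[
    {"delta_rot": [0,0,0],"xyz": [0,0,0.003],"fingers": 0.085},
    {"delta_rot": [0,0,0],"xyz": [0,0,0.002],"fingers": 0.085},
    {"delta_rot": [0,0,0],"xyz": [0,0,0.001],"fingers": 0.085},
    {"delta_rot": [0,0,0],"xyz": [0,0,0],"fingers": 0.085},
  ],
)

```text
t: 18.35
position: [425.1, -185.3, -36.8]
orientation: [-0.0, 1.0, -0.019, -0.0]
ft_force: [0.1, 0.3, -0.9]
finger_gap: 85.0
grasp_force: 0.0
```

>>> drive_tool(
  motion=[
    {"delta_rot": [0,0,0],"xyz": [0,0,0.001],"fingers": 0.085},
    {"delta_rot": [0,0,0],"xyz": [0,0,0.001],"fingers": 0.085},
    {"delta_rot": [0,0,0],"xyz": [0,0,0],"fingers": 0.085},
  ],
)

```text
t: 18.6
position: [425.4, -185.5, -38.5]
orientation: [-0.0, 1.0, -0.019, -0.0]
ft_force: [-0.2, -0.5, 1.0]
finger_gap: 84.9
grasp_force: 0.0
```

>>> drive_tool(
  motion=[
    {"delta_rot": [0,0,0],"xyz": [0,0,0.001],"fingers": 0.085},
    {"delta_rot": [0,0,0],"xyz": [0,0,0],"fingers": 0.085},
  ],
)

```text
t: 18.77
position: [425.5, -185.5, -39.5]
orientation: [-0.0, 1.0, -0.019, -0.0]
ft_force: [0.1, -0.4, 0.4]
finger_gap: 84.6
grasp_force: 0.0
```

>>> drive_tool(
  motion=[
    {"delta_rot": [0,0,0],"xyz": [0.012,0,0],"fingers": 0.085},
    {"delta_rot": [0,0,0],"xyz": [0.01,0,0],"fingers": 0.085},
    {"delta_rot": [0,0,0],"xyz": [0.007,0,0],"fingers": 0.085},
    {"delta_rot": [0,0,0],"xyz": [0.007,0,0],"fingers": 0.085},
    {"delta_rot": [0,0,0],"xyz": [0.007,0,0],"fingers": 0.085},
  ],
)

```text
t: 19.18
position: [469.0, -187.2, -39.4]
orientation: [0.0, 1.0, -0.019, -0.0]
ft_force: [-1.3, -0.3, 0.4]
finger_gap: 84.9
grasp_force: 0.8
```

>>> drive_tool(
  motion=[
    {"delta_rot": [0,0,0],"xyz": [0.008,0,0],"fingers": 0.085},
    {"delta_rot": [0,0,0],"xyz": [0.008,0,0],"fingers": 0.085},
    {"delta_rot": [0,0,0],"xyz": [0.008,0,0],"fingers": 0.085},
    {"delta_rot": [0,0,0],"xyz": [0.008,0,0],"fingers": 0.085},
    {"delta_rot": [0,0,0],"xyz": [0.008,0,0],"fingers": 0.085},
  ],
)

```text
t: 19.6
position: [509.2, -188.6, -39.5]
orientation: [-0.0, 1.0, -0.019, -0.0]
ft_force: [-1.5, -0.7, 1.0]
finger_gap: 85.1
grasp_force: 0.7
```

```bash
python3 -c "
from h import *
spat()"
```

```text
19.6 [ 509.2 -188.6  -39.5] [-1.5 -0.7  1. ]
spat ((540.8578491210938, -179.146484375), (200.88705444335938, 39.34056091308594), 86.01712799072266) zmax [ 7.1233209  11.41997236]
[[ 514. -278.]
 [ 554. -281.]
 [ 567.  -80.]
 [ 528.  -78.]]
```

The spatula now moves and turns square with the fingers. Push on to the rail.

>>> drive_tool(
  motion=[
    {"delta_rot": [0,0,0],"xyz": [0.008,0,0],"fingers": 0.085},
    {"delta_rot": [0,0,0],"xyz": [0.009,0,0],"fingers": 0.085},
    {"delta_rot": [0,0,0],"xyz": [0.009,0,0],"fingers": 0.085},
    {"delta_rot": [0,0,0],"xyz": [0.009,0,0],"fingers": 0.085},
    {"delta_rot": [0,0,0],"xyz": [0.009,0,0],"fingers": 0.085},
  ],
)

```text
t: 20.07
position: [553.4, -190.3, -39.3]
orientation: [0.0, 1.0, -0.019, 0.0]
ft_force: [-1.6, 0.9, 3.3]
finger_gap: 85.5
grasp_force: 1.6
```

>>> drive_tool(
  motion=[
    {"delta_rot": [0,0,0],"xyz": [0.009,0,0],"fingers": 0.085},
    {"delta_rot": [0,0,0],"xyz": [0.009,0,0],"fingers": 0.085},
    {"delta_rot": [0,0,0],"xyz": [0.009,0,0],"fingers": 0.085},
    {"delta_rot": [0,0,0],"xyz": [0.009,0,0],"fingers": 0.085},
    {"delta_rot": [0,0,0],"xyz": [0.009,0,0],"fingers": 0.085},
  ],
)

```text
t: 20.48
position: [598.3, -192.0, -39.3]
orientation: [0.0, 1.0, -0.019, -0.0]
ft_force: [-2.5, -0.1, 3.7]
finger_gap: 85.0
grasp_force: 1.8
```

>>> drive_tool(
  motion=[
    {"delta_rot": [0,0,0],"xyz": [0.006,0,0],"fingers": 0.085},
    {"delta_rot": [0,0,0],"xyz": [0.004,0,0],"fingers": 0.085},
    {"delta_rot": [0,0,0],"xyz": [0.002,0,0],"fingers": 0.085},
    {"delta_rot": [0,0,0],"xyz": [0.002,0,0],"fingers": 0.085},
  ],
)

```text
t: 20.82
position: [611.2, -192.4, -39.4]
orientation: [-0.0, 1.0, -0.019, -0.0]
ft_force: [-3.1, 0.7, 4.3]
finger_gap: 85.2
grasp_force: 2.4
```

>>> drive_tool(
  motion=[
    {"delta_rot": [0,0,0],"xyz": [0.002,0,0],"fingers": 0.085},
    {"delta_rot": [0,0,0],"xyz": [0.001,0,0],"fingers": 0.085},
    {"delta_rot": [0,0,0],"xyz": [0,0,0],"fingers": 0.085},
  ],
)

```text
t: 21.07
position: [614.5, -192.6, -39.3]
orientation: [0.0, 1.0, -0.019, 0.0]
ft_force: [-1.8, -0.2, 3.9]
finger_gap: 85.1
grasp_force: 1.5
```

>>> drive_tool(
  motion=[
    {"delta_rot": [0,0,0],"xyz": [0.002,0,0],"fingers": 0.085},
    {"delta_rot": [0,0,0],"xyz": [0.002,0,0],"fingers": 0.085},
    {"delta_rot": [0,0,0],"xyz": [0.001,0,0],"fingers": 0.085},
    {"delta_rot": [0,0,0],"xyz": [0,0,0],"fingers": 0.085},
  ],
)

```text
t: 21.4
position: [619.8, -192.8, -39.4]
orientation: [0.0, 1.0, -0.019, 0.0]
ft_force: [-1.9, 0.5, 3.2]
finger_gap: 85.0
grasp_force: 1.6
```

>>> drive_tool(
  motion=[
    {"delta_rot": [0,0,0],"xyz": [0.001,0,0],"fingers": 0.085},
    {"delta_rot": [0,0,0],"xyz": [0.001,0,0],"fingers": 0.085},
    {"delta_rot": [0,0,0],"xyz": [0,0,0],"fingers": 0.085},
  ],
)

```text
t: 21.65
position: [620.2, -192.8, -39.4]
orientation: [-0.0, 1.0, -0.019, -0.001]
ft_force: [-4.5, 0.6, 5.6]
finger_gap: 84.8
grasp_force: 3.9
```

>>> drive_tool(
  motion=[
    {"delta_rot": [0,0,0],"xyz": [0.001,0,0],"fingers": 0.085},
    {"delta_rot": [0,0,0],"xyz": [0,0,0],"fingers": 0.085},
  ],
)

```text
t: 21.82
position: [620.1, -192.8, -39.5]
orientation: [-0.0, 1.0, -0.018, -0.003]
ft_force: [-7.7, 0.6, 7.5]
finger_gap: 84.9
grasp_force: 5.3
```

>>> drive_tool(
  motion=[
    {"delta_rot": [0,0,0],"xyz": [0.001,0,0],"fingers": 0.085},
    {"delta_rot": [0,0,0],"xyz": [0,0,0],"fingers": 0.085},
  ],
)

```text
t: 21.98
position: [620.1, -192.8, -39.5]
orientation: [-0.0, 1.0, -0.018, -0.004]
ft_force: [-8.8, 0.2, 10.5]
finger_gap: 85.0
grasp_force: 6.8
```

```bash
python3 - <<'E'
from h import *
im=spat();cv2.imwrite('pics/m1.png',cv2.resize(im[180:320,130:310],(771,600),interpolation=cv2.INTER_CUBIC)[:,:,::-1])
E
```

```text
21.9833 [ 620.1 -192.8  -39.5] [-8.8  0.2 10.5]
spat ((646.4331665039062, -180.65347290039062), (199.3745880126953, 28.191085815429688), 87.33595275878906) zmax [ 8.59524874 12.24020083]
[[ 628. -280.]
 [ 656. -281.]
 [ 665.  -82.]
 [ 637.  -80.]]
```

View pics/m1.png

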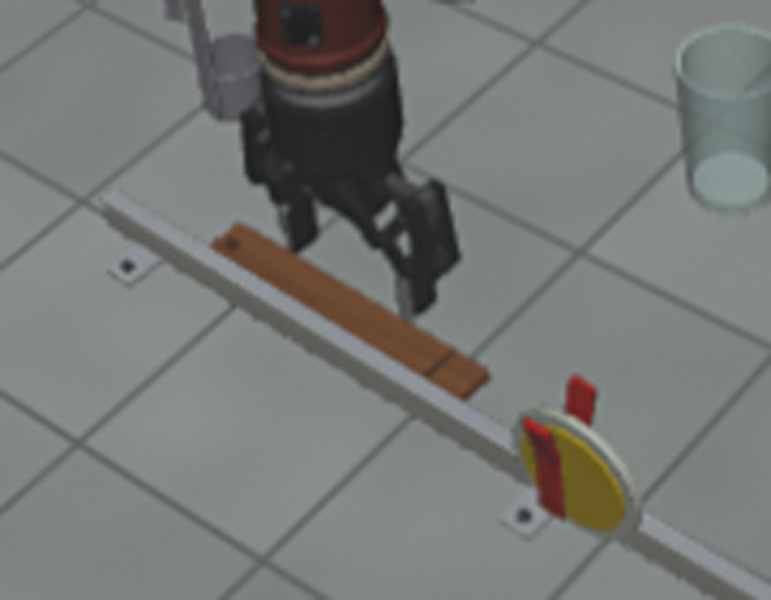

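The spatula lies against the rail, from crop (225,240) to (475,385), well clear of the clip. I'll press each end lightly with a small yaw wiggle, then back off.

>>> drive_tool(
  motion=[
    {"delta_rot": [0,0,1],"xyz": [0.001,0,0],"fingers": 0.085},
    {"delta_rot": [0,0,0],"xyz": [0,0,0],"fingers": 0.085},
    {"delta_rot": [0,0,-1],"xyz": [0,0,0],"fingers": 0.085},
    {"delta_rot": [0,0,-1],"xyz": [0,0,0],"fingers": 0.085},
    {"delta_rot": [0,0,0],"xyz": [0,0,0],"fingers": 0.085},
  ],
)

```text
t: 22.45
position: [618.7, -192.5, -40.8]
orientation: [-0.001, 1.0, -0.01, -0.006]
ft_force: [-12.3, -0.4, 8.6]
finger_gap: 85.1
grasp_force: 6.1
```

>>> drive_tool(
  motion=[
    {"delta_rot": [0,0,1],"xyz": [0,0,0],"fingers": 0.085},
    {"delta_rot": [0,0,0],"xyz": [0,0,0],"fingers": 0.085},
    {"delta_rot": [0,0,0],"xyz": [-0.003,0,0],"fingers": 0.085},
    {"delta_rot": [0,0,0],"xyz": [-0.005,0,0],"fingers": 0.085},
    {"delta_rot": [0,0,0],"xyz": [-0.02,0,0],"fingers": 0.085},
  ],
)

```text
t: 22.87
position: [599.7, -192.6, -38.7]
orientation: [0.001, 1.0, -0.019, 0.003]
ft_force: [0.4, -1.2, 1.1]
finger_gap: 84.8
grasp_force: 0.0
```

>>> drive_tool(
  motion=[
    {"delta_rot": [0,0,0],"xyz": [-0.02,0,-0.02],"fingers": 0.085},
    {"delta_rot": [0,0,0],"xyz": [0,0,-0.035],"fingers": 0.085},
    {"delta_rot": [0,0,0],"xyz": [0,0,-0.035],"fingers": 0.085},
    {"delta_rot": [0,0,0],"xyz": [0,0,-0.035],"fingers": 0.085},
    {"delta_rot": [0,0,0],"xyz": [0,0,-0.035],"fingers": 0.085},
  ],
)

```text
t: 23.28
position: [576.5, -190.9, 121.8]
orientation: [-0.0, 1.0, -0.019, 0.001]
ft_force: [0.4, 0.3, 0.6]
finger_gap: 84.9
grasp_force: 0.0
```

>>> drive_tool(
  motion=[
    {"delta_rot": [0,0,0],"xyz": [-0.02,0,-0.035],"fingers": 0.085},
    {"delta_rot": [0,0,0],"xyz": [-0.035,0,-0.035],"fingers": 0.085},
    {"delta_rot": [0,0,0],"xyz": [-0.035,0,-0.03],"fingers": 0.085},
    {"delta_rot": [0,0,0],"xyz": [0,0,0],"fingers": 0.085},
    {"delta_rot": [0,0,0],"xyz": [0,0,0],"fingers": 0.085},
  ],
)

```text
t: 23.7
position: [496.5, -188.8, 215.0]
orientation: [0.001, 1.0, -0.019, 0.003]
ft_force: [0.6, 0.2, -0.3]
finger_gap: 84.9
grasp_force: 0.0
```

```bash
python3 - <<'E'
from h import *
np.set_printoptions(suppress=True,precision=1)
im=spat('n.png');i,d=grab('scene');S=world('scene',d)
P=sel(S,(430,580),(125,275),(197,203));print('rim',rfit(P,3))
P=sel(S,(415,455),(190,250),(210,280));print('grip',len(P),np.median(P,0))
P=sel(S,(360,470),(180,275),(40,110));print('hung',P.min(0),P.max(0))
t,dt=grab('top');W=world('top',dt)
P=sel(W,(340,420),(90,175),(65,85));print('cup',P.min(0),P.max(0))
P=sel(W,(390,465),(-100,-25),(85,110));print('tum',P.min(0) if len(P) else 0,P.max(0) if len(P) else 0)
ii=t.astype(int);m=(ii[...,0]-ii[...,2]>40)&(W[...,0]>600)&(W[...,0]<690)&(W[...,1]<-40)&(W[...,1]>-340)&(W[...,2]<20)
if m.sum()>20: print('spatT',cv2.minAreaRect(W[m][:,:2].astype(np.float32)))
a=cv2.resize(i[200:340,140:300],(400,350),interpolation=cv2.INTER_CUBIC);b=cv2.resize(i[180:310,320:430],(296,350),interpolation=cv2.INTER_CUBIC)
cv2.imwrite('pics/f1.png',np.hstack([a,b])[:,:,::-1])
E
```

```text
23.7 [ 496.5 -188.8  215. ] [ 0.6  0.2 -0.3]
spat ((645.6674194335938, -180.90936279296875), (197.49972534179688, 26.984851837158203), 87.89324188232422) zmax [ 8.7 12.3]
[[ 629. -279.]
 [ 656. -280.]
 [ 663.  -83.]
 [ 636.  -82.]]
rim (array([505.6, 200.9]), np.float64(67.68529203033418), 201)
grip 209 [438.  218.8 246.2]
hung [376.4 235.1  48.4] [423.9 255.3 101.7]
cup [343.5  97.3  65.3] [416.  169.2  80.2]
tum [394.8 -95.   85.2] [459.3 -30.2 103. ]
spatT ((650.9517822265625, -146.20501708984375), (121.26091766357422, 34.01669692993164), 87.24290466308594)
```

View pics/f1.png

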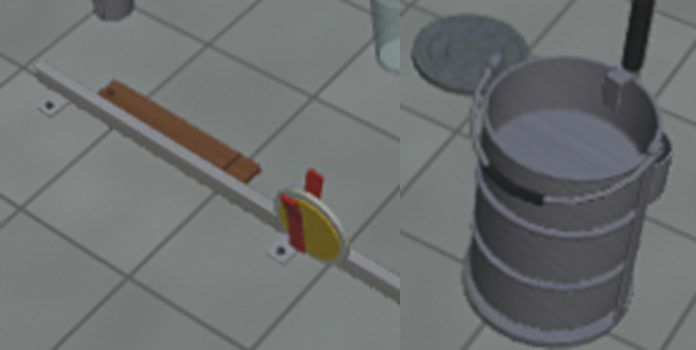

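The final view shows the spatula flush along the rail, from (105,90) to (255,170), clear of the clip. The dipper's hook is on the rim at (620,80) with its cup outside. The carrier, cup and tumbler have not moved.

```bash
python3 -c "
from workcell import finish_job
print(finish_job())"
```

```text
the job is handed in; nothing more can be done
None
```

The job is handed in: the dipper hangs by its hook on the carrier's free rim with its cup outside, upright and about 50 mm above the tiles, and the spatula lies against the rail, flush to within the cameras' 1–2 mm accuracy, after a first push slid over it; the carrier, blue cup and tumbler show no movement beyond measuring noise.

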